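# Bring the spindle's flat round and hold the collar on it

### The job

On the grey spindle unit a yellow dental cast stands in the way: move it into the beige tray at the front of the bench (not the one with the papers) and let go of it. Then pinch the upright shaft across its blue flat and turn it until the flat squarely faces the red pointer on the housing. Finally lift the loose aluminium collar from the foot of the shaft until its red thumb set-screw points squarely at the flat, level with the flat's middle, and finish while still gripping the collar up there, without letting go; leave the jar, the bottle and the pink cast behind as they are.

Things in the scene. Friction and masses are not known exactly. Their poses are not given: they have to be found in the camera images.
- spindle: Fixed grey spindle unit, housing 150 (own x) x 110 (y) x 40 mm high, origin under its centre on the bench, front at its own -x. The upright shaft's axis is 30 mm from the origin along own +x. A flat red arrow on the housing top, in front of the shaft, marks the unit's own -x. Round the shaft's foot a fixed boss 36 mm across rises to 50 mm above the bench.
- shaft (a joint): Turn of the shaft about its vertical axis, rad, positive counter-clockwise from above; 0 = blue flat faces the unit's -x (red arrow). Slight friction (0.04 N m), stays where left. From 63 to 94 mm (its top) above the bench it is a 24 mm steel bar with one blue flat 8 mm from the axis: 20 mm thick across the flat, 24 mm elsewhere. Below: a 15 mm neck.
- flat_mid (a point): The blue flat on the shaft, 17 mm wide and 29 mm high; this point is the middle of the flat, 78 mm above the bench; its own -x points straight out of the flat, its z up.
- collar_mid (a point): Centre of the loose aluminium collar (90 g): ring 40 mm across, 16 mm high, 27 mm bore, round the shaft's neck, resting on the boss (centre 58 mm above the bench). Grip its two flat cheeks at own +y and -y, 42 mm apart, 26 mm long. A red thumb set-screw, 11 mm thick, sticks out along own -x to 30 mm from the centre.
- screw_tip (a point): Inner tip of the set-screw, inside the bore: 10 mm from the collar's centre along own -x, half-way up the collar. So the collar can rise off the neck only with the screw before the flat (within about 0.3 rad). With the collar well placed the tip stands about 2 mm in front of the flat's middle.
- cast_mid (a point): Centre (half-way up) of the yellow stone dental cast, 44 (own x) x 48 (own y) x 28 mm, 60 g. It stands on the housing top (40 mm above the bench) in front of the shaft.
- tray: Fixed beige open tray, 194 x 196 mm outside, 176 x 176 mm inside, rim 44 mm above the bench, floor 2 mm; origin under its centre. It has only specks of plaster in it and stands beside the spindle unit, left or right; another tray behind on the left holds papers.
- jar: Jar with white lid, 58 mm across, 42 mm high, stands behind the work; origin under its centre. To be left alone.
- bottle: Milky squeeze bottle with nozzle, 55 mm across, 132 mm high, stands behind the work; origin under its centre. To be left alone.
- pink_cast: Pink dental cast, 44 x 52 x 23 mm, stands behind the work; origin under its centre. To be left alone.
Mind the look-alikes: they are no part of the job. There is more than one size of the part that bears cast_mid; the job needs the largest. What is shaped like the part that bears collar_mid but purple is not meant.

How it is judged:
On the way, in this order (a step that is already met when the one before it is completed fails the run):
1. the yellow cast lies in the tray and is let go (x of cast_mid in the frame of tray between -0.085 and 0.085 m and y of cast_mid in the frame of tray between -0.085 and 0.085 m and z of cast_mid in the frame of tray below 0.03 m and contact force between the fingers and cast below 0.1 N and linear speed of cast below 0.03 m/s), for 0.2 s.
2. the fingers pinch the shaft on its blue flat, and the flat faces the red pointer (contact force between the fingers and flat_face above 1 N and value of joint shaft between -0.13 and 0.13 rad), for 0.2 s.
At the end, for the whole second after the job is handed in: The fingers still grip the collar (over 2 N), at rest and level (within 0.15 rad), with the set-screw's tip in front of the middle of the blue flat: within 6 mm in height, 3 mm sideways, at most 6 mm out; the flat faces the red pointer within 0.2 rad; the yellow cast lies in the tray (x of cast_mid in the frame of tray between -0.085 and 0.085 m and y of cast_mid in the frame of tray between -0.085 and 0.085 m and z of cast_mid in the frame of tray below 0.03 m and value of joint shaft between -0.2 and 0.2 rad and x of screw_tip in the frame of flat_mid between -0.006 and 0.001 m and y of screw_tip in the frame of flat_mid between -0.003 and 0.003 m and z of screw_tip in the frame of flat_mid between -0.006 and 0.006 m and angle between collar_mid's own z axis and vertical below 0.15 rad and contact force between the fingers and collar above 2 N and linear speed of collar below 0.02 m/s); the arm keeps its last pose, push and grip.
It fails at once if the jar, the bottle or the pink cast is shifted by more than 2 cm (distance of any of jar, bottle, pink_cast from where it was at the start of the episode above 0.02 m).
It also fails if it takes over 61 s, if anything falls off the work surface, if the arm or the gripper's body presses on something with over 40 N, if the wrist force passes 120 N, or if a joint passes its speed limit or range.

### The arm

A 6-joint arm with a two-finger parallel gripper is mounted at the origin on a cart in front of the work surface, level with it; the furniture and walls round the work are solid. World frame = base frame: x ahead of the robot, y to its left, z up, the work surface at z = 0. Lengths are in m, angles in rad, forces in N, time in s.
With the tool pointing down it reaches from about 0.375 to 0.975 m from the base axis. Payload 3.8 kg.
Tool frame: the origin (TCP) lies midway between the tips of the shut fingers; the grasp point (between the pads) lies 19 mm behind it (bot.tcp_to_grasp is the distance from the TCP to the grasp point, in m); z points along the fingers, y is the line along which they close (so a half turn about z gives the same grasp; the last joint's range is limited). The gripper opens to 85 mm and grips with 20 to 120 N. Pads are 22 mm wide; open, the fingers measure 114 mm over their backs; the gripper's body (76 mm by 85 mm) begins 54 mm behind the grasp point. The pads swing forward as they close: fully open they stand 13 mm farther back than shut.
Start: joints at [-1.188, 0.264, 1.604, -0, 1.274, -0.037], TCP at [0.275, -0.616, 0.231] pointing down, gripper open.
Joint ranges: [-2.63, 2.63], [-0.94, 2.18], [0.31, 2.57], [-1.31, 4.45], [0, 2.66], [-2.55, 2.55]. Speed limits (rad/s): [2.57, 2.57, 3.14, 3.14, 3.14, 3.14].

### API

Orientations are given as a rotation vector (axis times angle).
In Python, from rig import bot gives the robot as it stands.
- The arm moves only by the tool jog_arm, never from a script. Its argument "deltas" is one flat list of numbers, 7 for each row, row after row: the turn, a rotation vector about the tool's x, y, z in rad, then the shift along the tool's x, y, z in mm, then the closure, from -1 (fully open) to 1 (shut). A call has exactly 10 rows; each row is the pose to reach, as a shift and turn from the pose commanded when the call began, along the tool's axes at that moment; what a row does not reach only later rows make up. A row lasts 1/10 s, in which the tool goes at most 50 mm and 8.59 degrees, less where a joint would pass 70% of its speed; a pose out of reach is approached as far as the arm can. A call with a gripper value outside its range is refused whole. The fingers move at their own pace and stop on an object; the grip force is fixed at half the most. Time passes only in rows, so rows that repeat a pose let the fingers close, or fill a call up. It gives the time, the measured TCP pose, the force, the opening and the grip force at its end, in the units of the state.
- bot.get_state(): the state, without advancing time (a new reading comes with each control period).
- bot.camera(name): name is "side" or "top" or "wrist"; returns a dict with "pixels" (384x512x3 uint8, red, green, blue), "fx", "fy", "cx", "cy" (pixels), "D" ([k1, k2, p1, p2, k3] as OpenCV has them; the pictures are not rectified), "world_from_camera" (4x4, takes a point from camera to world coordinates). Camera axes: x right, y down, z forward; pixel columns grow to the right and rows downward; lengths in m; the calibration is good to about 2 mm. A picture is of the moment at which its call begins. There is no depth.
- bot.job_done(): hands the job in; it is judged then, once.
The state is a dict: "time": time; "joints": joint angles; "dq": joint speeds; "tau": joint torques, N m; "eef_pos": TCP position; "ee_rot": TCP orientation; "force": force on the tool from outside, world axes, zero at the start; "ft_torque": the same for the moment, N m; "gripper_width": finger opening in m; "gripper_force": force on a finger pad.
Only numpy, scipy, OpenCV 4.12 (cv2) and the standard library are available. Lean on these libraries where they do the work, as an engineer would, in place of code of your own. Each camera call takes 0.05 s, during which the arm holds its last target. There are 200 camera calls.

## Working session

There is one attempt and no reset: what is moved stays moved. The work goes in short steps, Python scripts to look and compute and a tool call to move; the robot and the scene stay as the last step left them, time stands still between calls to the robot, and variables do not carry over. Pictures are saved under pics/ and viewed, at most 10 in all, crops included, and the job is handed in when it is done.

Besides the shell and the picture viewer there is one more tool, called by a JSON object that holds its "api" and its "payload". jog_arm: Moves the arm, as the interface text tells. Its arguments: {"type":"object","properties":{"deltas":{"type":"array","items":{"type":"number"}}},"required":["deltas"]}

```bash
mkdir -p pics; ls; cat > h.py <<'E'
import numpy as np, cv2, pickle
from rig import bot
from scipy.spatial.transform import Rotation as R
def snap(n,tag):
    c=bot.camera(n); c={k:(np.array(v) if k in('pixels','D','world_from_camera') else v) for k,v in c.items()}
    pickle.dump(c,open(f'pics/{tag}.pkl','wb')); cv2.imwrite(f'pics/{tag}.png',c['pixels'][:,:,::-1]); return c
def load(tag): return pickle.load(open(f'pics/{tag}.pkl','rb'))
def ray(c,uv):
    K=np.array([[c['fx'],0,c['cx']],[0,c['fy'],c['cy']],[0,0,1.]])
    p=cv2.undistortPoints(np.array(uv,float).reshape(-1,1,2),K,np.array(c['D'],float)).reshape(-1,2)
    T=c['world_from_camera']; d=np.c_[p,np.ones(len(p))]@T[:3,:3].T
    return T[:3,3],d/np.linalg.norm(d,axis=1)[:,None]
def onz(c,uv,z):
    o,d=ray(c,uv); return o+d*((z-o[2])/d[:,2])[:,None]
def proj(c,P):
    K=np.array([[c['fx'],0,c['cx']],[0,c['fy'],c['cy']],[0,0,1.]]); T=np.linalg.inv(c['world_from_camera'])
    return cv2.projectPoints(np.array(P,float).reshape(-1,1,3),cv2.Rodrigues(T[:3,:3])[0],T[:3,3],K,np.array(c['D'],float))[0].reshape(-1,2)
def tri(c1,u1,c2,u2):
    o1,d1=ray(c1,[u1]);o2,d2=ray(c2,[u2]);d1=d1[0];d2=d2[0]
    s=np.linalg.lstsq(np.c_[d1,-d2],o2-o1,rcond=None)[0]
    a=o1+d1*s[0];b=o2+d2*s[1]; return (a+b)/2,np.linalg.norm(a-b)
E
python3 - <<'E'
from h import *
a=snap('side','s0')['pixels'];b=snap('top','t0')['pixels']
cv2.imwrite('pics/s0b.png',cv2.resize(a,(800,600),interpolation=3)[:,:,::-1])
cv2.imwrite('pics/t0b.png',cv2.resize(b,(800,600),interpolation=3)[:,:,::-1])
for t in('s0','t0'): print(load(t)['world_from_camera'].round(3),load(t)['fx'])
print(bot.get_state(),bot.tcp_to_grasp)
E
```

```text
pics
[[-1.     0.025 -0.013  0.627]
 [ 0.024  0.566 -0.824  0.81 ]
 [-0.013 -0.824 -0.566  0.644]
 [ 0.     0.     0.     1.   ]] 432.37666269965945
[[ 0.006 -0.997  0.071  0.526]
 [-1.    -0.006  0.004 -0.013]
 [-0.004 -0.071 -0.997  1.302]
 [ 0.     0.     0.     1.   ]] 454.8269216777149
{'time': 0.1, 'joints': array([-1.18790018e+00,  2.64697562e-01,  1.60526264e+00,  8.55240840e-06,
        1.27370967e+00, -3.69075525e-02]), 'dq': array([-0.00193849, -0.0039928 , -0.00266216,  0.00094639, -0.00097941,
        0.0004909 ]), 'tau': array([ 2.79432570e-04, -5.16709685e+01, -3.68588483e+01, -1.21987813e-05,
        6.29872695e-03, -7.81984568e-06]), 'eef_pos': array([ 0.27486101, -0.61576367,  0.23005961]), 'ee_rot': array([-3.07063709e+00, -6.54163996e-01,  5.48643691e-04]), 'force': array([0.2154789 , 0.3024716 , 0.26102148]), 'ft_torque': array([-0.00702063,  0.03750953, -0.00713314]), 'gripper_force': 0.0, 'gripper_width': 0.08500577168888498} 0.0187
```

View pics/s0b.png

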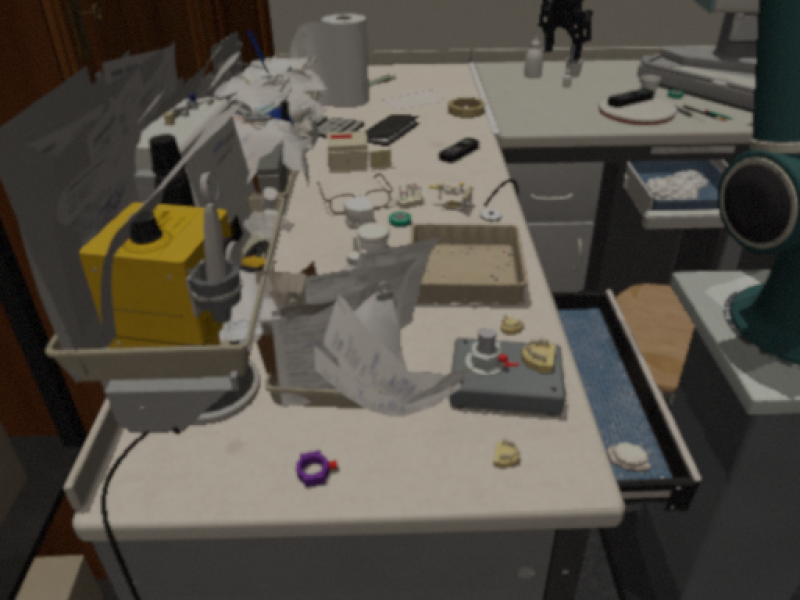

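View pics/t0b.png

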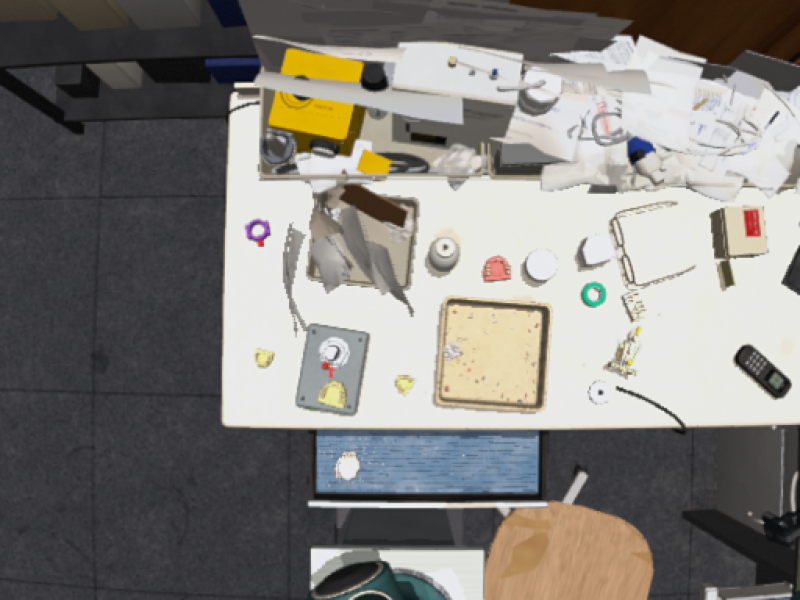

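Side view (800-scale): the spindle is at (508,375), with the yellow cast at (540,355), the shaft at (486,345) and the tray at (468,262). Top view: the spindle is at (333,368), the cast at (333,393), the shaft at (333,350) and the tray at (494,354). Leaning papers stand behind and left of the shaft.

```bash
python3 - <<'E'
from h import *
t=load('t0');s=load('s0');k=1.5625
def f(p): return [(np.array(p,float)+.5)/k-.5]
hs=cv2.cvtColor(t['pixels'],cv2.COLOR_RGB2HSV)
def comp(c,m,box):
    mm=np.zeros_like(m);x0,y0,x1,y1=[int(v/k) for v in box];mm[y0:y1,x0:x1]=m[y0:y1,x0:x1]
    n,l,st,ce=cv2.connectedComponentsWithStats(mm.astype(np.uint8)); i=1+st[1:,4].argmax()
    pts=np.argwhere(l==i)[:,::-1].astype(np.float32); return ce[i],pts
y=((hs[...,0]>18)&(hs[...,0]<36)&(hs[...,1]>70)).astype(np.uint8)
ce,p=comp(t,y,(315,372,352,412)); print('cast top',ce,len(p)); 
w=onz(t,p,.06)[:,:2].astype(np.float32);print('cast',w.mean(0),cv2.minAreaRect(w))
hs2=cv2.cvtColor(s['pixels'],cv2.COLOR_RGB2HSV)
y2=((hs2[...,0]>15)&(hs2[...,0]<36)&(hs2[...,1]>70)).astype(np.uint8)
ce2,p2=comp(s,y2,(518,335,562,375));print('side cast',ce2,len(p2)); print('tri',tri(t,ce,s,ce2))
v=hs[...,2]; g=(v<150)&(hs[...,1]<60)
ce,p=comp(t,g,(290,318,375,422)); w=onz(t,p,.04)[:,:2].astype(np.float32);print('housing',cv2.minAreaRect(w))
r=((hs[...,0]<8)|(hs[...,0]>172))&(hs[...,1]>140)
ce,p=comp(t,r,(315,355,345,380)); print('red',ce,len(p),[onz(t,[q],.045)[0,:2].round(4) for q in p])
# tray rim corners
for q in [(440,299),(552,299),(547,411),(435,408)]: print('tray',onz(t,f(q),.044).round(3))
print('shaft top', onz(t,f((333,350)),.094), tri(t,f((333,350))[0],s,f((486,331))[0]))
E
```

```text
cast top [212.84651163 252.18139535] 215
cast [0.4403432  0.11426038] ((0.4408433437347412, 0.1165897399187088), (0.0435173474252224, 0.04373561963438988), 0.47091659903526306)
side cast [344.86969697 228.29090909] 330
tri (array([0.43900862, 0.11547896, 0.04922904]), np.float64(0.0011996927592562315))
housing ((0.4835231900215149, 0.12188830226659775), (0.1163734421133995, 0.1508590281009674), 81.23088836669922)
red [208.25       233.33333333] 12 [array([0.4947, 0.1325]), array([0.4948, 0.1297]), array([0.4948, 0.127 ]), array([0.492 , 0.1325]), array([0.492 , 0.1297]), array([0.492 , 0.1269]), array([0.4921, 0.1242]), array([0.4892, 0.1325]), array([0.4892, 0.1297]), array([0.4893, 0.1269]), array([0.4865, 0.1297]), array([0.4865, 0.1269])]
tray [[ 0.609 -0.073  0.044]]
tray [[ 0.61  -0.273  0.044]]
tray [[ 0.411 -0.263  0.044]]
tray [[ 0.417 -0.064  0.044]]
shaft top [[0.51779772 0.11123481 0.094     ]] (array([0.51510511, 0.11168561, 0.09349929]), np.float64(0.005435688825726186))
```

```bash
cat >> h.py <<'E'
def toolR(psi): return R.from_euler('z',psi)*R.from_euler('x',np.pi)
def plan(pos,psi):
    s=bot.get_state(); R0=R.from_rotvec(s['ee_rot']); Rg=toolR(psi)
    x=R0.as_matrix()[:,0]
    print('now',s['eef_pos'].round(4),'psi',round(float(np.arctan2(x[1],x[0])),4),'j',np.round(s['joints'],2),'t',s['time'],'w',s['gripper_width'])
    print('turn',(R0.inv()*Rg).as_rotvec().round(4),'shift mm',(R0.inv().apply(np.array(pos)-s['eef_pos'])*1000).round(1))
E
python3 - <<'E'
from h import *
c=snap('wrist','w0'); s=bot.get_state()
R0=R.from_rotvec(s['ee_rot']).as_matrix();T=c['world_from_camera']
print('cam in tool',R0.T@(T[:3,3]-s['eef_pos']),(R0.T@T[:3,:3]).round(2),c['fx'])
plan((.42,.13,.27),-.157)
E
```

```text
cam in tool [ 0.07614635  0.00205708 -0.14340678] [[-0.   -0.96 -0.3 ]
 [ 1.   -0.    0.  ]
 [-0.   -0.3   0.96]] 308.2945263629998
now [ 0.2749 -0.6159  0.2302] psi 0.4197 j [-1.19  0.26  1.61  0.    1.27 -0.04] t 0.15 w 0.08551917162795156
turn [-1.700e-03  4.000e-04  5.767e-01] shift mm [ 436.5 -622.1  -38.6]
```

{"api": "jog_arm", "payload": {"deltas": [0, 0, 0.29, 220, -310, -10, -1, 0, 0, 0.29, 220, -310, -10, -1, 0, 0, 0.29, 220, -310, -10, -1, 0, 0, 0.29, 220, -310, -10, -1, 0, 0, 0.29, 220, -310, -10, -1, 0, 0, 0.29, 220, -310, -10, -1, 0, 0, 0.29, 220, -310, -10, -1, 0, 0, 0.29, 220, -310, -10, -1, 0, 0, 0.29, 220, -310, -10, -1, 0, 0, 0.29, 220, -310, -10, -1]}}

```text
time: 1.15
eef_pos: [0.3498, -0.2433, 0.2413]
ee_rot: [3.134, 0.207, 0.0]
force: [-0.6, -0.8, -0.6]
gripper_width: 0.0856
gripper_force: 0.0
```

```bash
python3 - <<'E'
from h import *
plan((.46,.12,.23),-.157)
E
```

```text
now [ 0.3498 -0.2433  0.2413] psi 0.1319 j [-0.67 -0.23  2.09 -0.    1.28  0.77] t 1.15 w 0.08563335453594684
turn [ 0.0008 -0.0003  0.2889] shift mm [ 157.  -345.7   11.1]
```

{"api": "jog_arm", "payload": {"deltas": [0, 0, 0.29, 157, -346, 10, -1, 0, 0, 0.29, 157, -346, 10, -1, 0, 0, 0.29, 157, -346, 10, -1, 0, 0, 0.29, 157, -346, 10, -1, 0, 0, 0.29, 157, -346, 10, -1, 0, 0, 0.29, 157, -346, 10, -1, 0, 0, 0.29, 157, -346, 10, -1, 0, 0, 0.29, 157, -346, 10, -1, 0, 0, 0.29, 157, -346, 10, -1, 0, 0, 0.29, 157, -346, 10, -1]}}

```text
time: 2.15
eef_pos: [0.4611, 0.1196, 0.2307]
ee_rot: [3.13, -0.249, -0.002]
force: [-0.7, -0.3, -0.4]
gripper_width: 0.0855
gripper_force: 0.0
```

```bash
python3 - <<'E'
from h import *
plan((.46,.12,.23),-.157)
c=snap('wrist','w1'); cv2.imwrite('pics/w1b.png',cv2.resize(c['pixels'],(800,600),interpolation=3)[:,:,::-1])
E
```

```text
now [0.4611 0.1196 0.2307] psi -0.1587 j [ 0.2  -0.12  2.01 -0.    1.25  1.93] t 2.15 w 0.08545317281012836
turn [ 0.0013  0.0012 -0.0017] shift mm [-1.2 -0.2  0.7]
```

View pics/w1b.png

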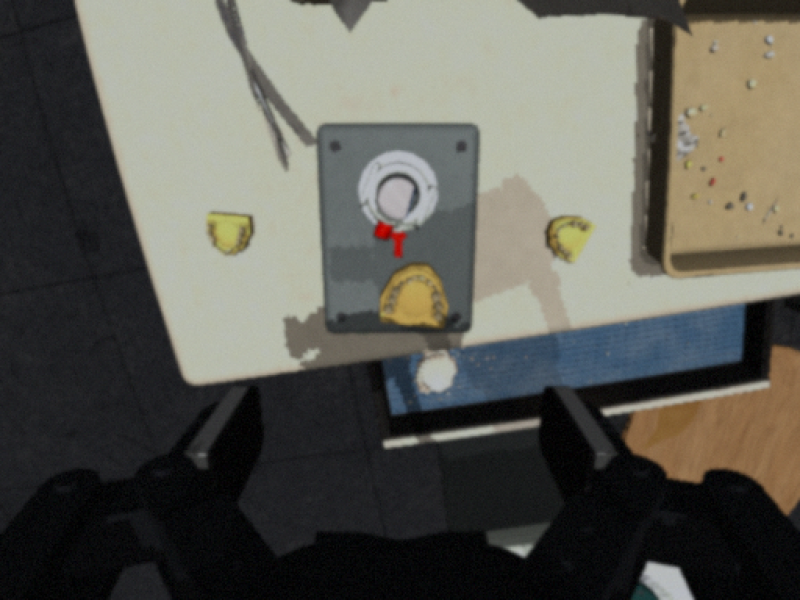

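The wrist view (800-scale) shows the housing at (398,228), nearly square to the tool, the shaft top at (398,198) with a dark flat edge on its right, the collar screw at (384,231) pointing down and slightly left, the red arrow at (398,243) and the yellow cast at (414,297).

```bash
python3 - <<'E'
from h import *
c=load('w1');t=load('t0');s=load('s0');k=1.5625
px=c['pixels'];hs=cv2.cvtColor(px,cv2.COLOR_RGB2HSV)
crop=px[85:225,195:315]; cv2.imwrite('pics/w1c.png',cv2.resize(crop,None,fx=4,fy=4,interpolation=cv2.INTER_CUBIC)[:,:,::-1])
def biggest(m,box):
    mm=np.zeros(m.shape,np.uint8);x0,y0,x1,y1=[int(v/k) for v in box];mm[y0:y1,x0:x1]=m[y0:y1,x0:x1]
    n,l,st,ce=cv2.connectedComponentsWithStats(mm);i=1+st[1:,4].argmax();return ce[i],np.argwhere(l==i)[:,::-1].astype(np.float32)
y=(hs[...,0]>12)&(hs[...,0]<36)&(hs[...,1]>90)
ce,p=biggest(y,(370,255,460,335));print(ce,len(p))
w=onz(c,p,.062)[:,:2].astype(np.float32);print('cast rect',cv2.minAreaRect(w),w.mean(0))
print('cast tri top',tri(c,ce,t,(212.85,252.18)),'side',tri(c,ce,s,(344.87,228.29)))
g=(hs[...,2]<120)&(hs[...,1]<90)&(px[...,2].astype(int)>40)
# housing corner pixels from view
q=(np.array([(318,124),(479,124),(471,331),(326,332)],float)+.5)/k-.5
W=onz(c,q,.04);print('housing corners',W.round(4),W.mean(0)); e=(W[0]+W[1]-W[2]-W[3]);print('yaw',np.arctan2(e[1],e[0]))
e=W[0]-W[1];print('yaw y',np.arctan2(e[1],e[0])-np.pi/2,np.linalg.norm(e))
r=((hs[...,0]<8)|(hs[...,0]>172))&(hs[...,1]>150)
ce,p=biggest(r,(365,215,420,260));print('red',len(p))
print('boss', onz(c,(np.array([(398,191)])+.5)/k-.5,.066))
E
```

```text
[264.72800587 190.43841642] 1364
cast rect ((0.44461286067962646, 0.1108454167842865), (0.04638295993208885, 0.04478055238723755), 75.53498077392578) [0.4425509 0.1116343]
cast tri top (array([0.44068232, 0.11310545, 0.05726896]), np.float64(0.0030011996583659824)) side (array([0.43762639, 0.11190281, 0.04606228]), np.float64(0.00042690420182318813))
housing corners [[0.5645 0.1563 0.04  ]
 [0.5477 0.0515 0.04  ]
 [0.4039 0.074  0.04  ]
 [0.4202 0.1804 0.04  ]] [0.4840631  0.11555609 0.04      ]
yaw -0.16051464713789476
yaw y -0.1592892721884065 0.10622086525849908
red 184
boss [[0.51475947 0.11083915 0.066     ]]
```

View pics/w1c.png

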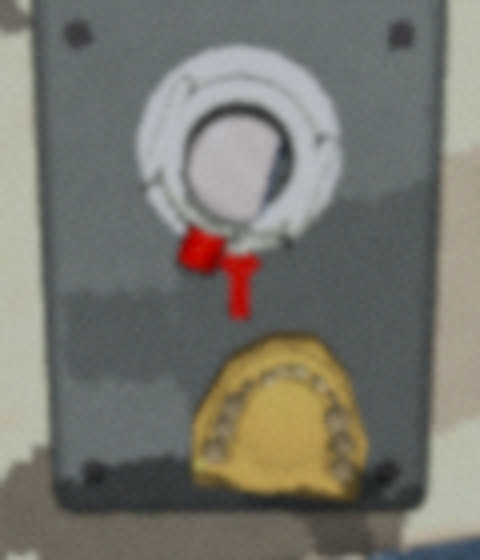

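The shaft's dark blue flat faces right and slightly down in the crop, about (275,175). The cast is yawed a few degrees from the unit, with its centre near (280,415).

{"api": "jog_arm", "payload": {"deltas": [0, 0, 0.08, -16, 11, 50, -1, 0, 0, 0.08, -16, 11, 100, -1, 0, 0, 0.08, -16, 11, 130, -1, 0, 0, 0.08, -16, 11, 150, -1, 0, 0, 0.08, -16, 11, 165, -1, 0, 0, 0.08, -16, 11, 175, -1, 0, 0, 0.08, -16, 11, 182, -1, 0, 0, 0.08, -16, 11, 188, -1, 0, 0, 0.08, -16, 11, 190, -1, 0, 0, 0.08, -16, 11, 190, -1]}}

```text
time: 3.2
eef_pos: [0.4433, 0.1114, 0.0415]
ee_rot: [-3.119, 0.377, -0.001]
force: [0.6, 0.2, 0.4]
gripper_width: 0.0855
gripper_force: 0.0
```

{"api": "jog_arm", "payload": {"deltas": [0, 0, 0, 0, 0, 0, 1, 0, 0, 0, 0, 0, 0, 1, 0, 0, 0, 0, 0, 0, 1, 0, 0, 0, 0, 0, 0, 1, 0, 0, 0, 0, 0, 0, 1, 0, 0, 0, 0, 0, 0, 1, 0, 0, 0, 0, 0, 0, 1, 0, 0, 0, 0, 0, 0, 1, 0, 0, 0, 0, 0, 0, 1, 0, 0, 0, 0, 0, 0, 1]}}

```text
time: 4.2
eef_pos: [0.4437, 0.112, 0.0424]
ee_rot: [-3.118, 0.377, -0.002]
force: [-1.8, 1.4, 6.0]
gripper_width: 0.043
gripper_force: 58.8
```

{"api": "jog_arm", "payload": {"deltas": [0, 0, 0, 0, 0, -20, 1, 0, 0, 0, 0, 0, -60, 1, 0, 0, 0, 0, 0, -100, 1, 0, 0, 0, 20, 40, -110, 1, 0, 0, 0, 38, 80, -110, 1, 0, 0, 0, 57, 120, -110, 1, 0, 0, 0, 76, 160, -110, 1, 0, 0, 0, 95, 200, -110, 1, 0, 0, 0, 112, 237, -110, 1, 0, 0, 0, 122, 257, -110, 1]}}

```text
time: 5.2
eef_pos: [0.5007, -0.1702, 0.1515]
ee_rot: [3.118, -0.379, 0.001]
force: [0.2, -0.2, -0.6]
gripper_width: 0.0428
gripper_force: 59.9
```

```bash
python3 - <<'E'
from h import *
c=snap('wrist','w2'); b=c['pixels']; a=snap('top','t2')['pixels'][170:280,180:370]
cv2.imwrite('pics/w2b.png',np.hstack([cv2.resize(b,(400,300)),cv2.resize(a,(400,300))])[:,:,::-1])
plan((.505,-.168,.008),-.2405)
E
```

```text
now [ 0.501  -0.17    0.1515] psi -0.2435 j [-0.37  0.05  2.   -0.    1.09  1.44] t 5.3 w 0.04274293028702595
turn [ 0.0008 -0.001  -0.003 ] shift mm [  3.3  -3.  143.5]
```

View pics/w2b.png

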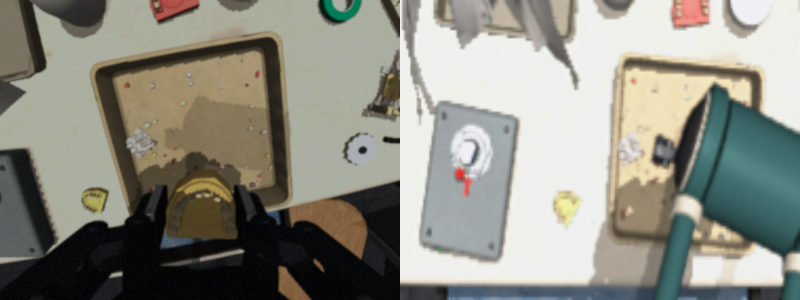

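The cast is held between the fingers (left half, 200,210) above the tray, and the top view agrees. Lower, then release slowly.

{"api": "jog_arm", "payload": {"deltas": [0, 0, 0, 3, 0, 50, 1, 0, 0, 0, 3, 0, 90, 1, 0, 0, 0, 3, 0, 115, 1, 0, 0, 0, 3, 0, 130, 1, 0, 0, 0, 3, 0, 138, 1, 0, 0, 0, 3, 0, 142, 1, 0, 0, 0, 3, 0, 142, 1, 0, 0, 0, 3, 0, 142, -1, 0, 0, 0, 3, 0, 142, -1, 0, 0, 0, 3, 0, 142, -1]}}

```text
time: 6.3
eef_pos: [0.5041, -0.1683, 0.0103]
ee_rot: [3.118, -0.377, 0.003]
force: [0.8, -1.1, -0.5]
gripper_width: 0.0832
gripper_force: 0.0
```

{"api": "jog_arm", "payload": {"deltas": [0, 0, 0, 0, 0, 0, -1, 0, 0, 0, 0, 0, 0, -1, 0, 0, 0, 0, 0, 0, -1, 0, 0, 0, 0, 0, -10, -1, 0, 0, 0, 0, 0, -40, -1, 0, 0, 0, 0, 0, -90, -1, 0, 0, 0, 0, 0, -140, -1, 0, 0, 0, 0, 0, -190, -1, 0, 0, 0, 0, 0, -190, -1, 0, 0, 0, 0, 0, -190, -1]}}

```text
time: 7.3
eef_pos: [0.5046, -0.1684, 0.2022]
ee_rot: [3.118, -0.376, 0.008]
force: [0.4, -0.7, -0.1]
gripper_width: 0.0855
gripper_force: 0.0
```

```bash
python3 - <<'E'
from h import *
c=snap('wrist','w3');plan((.50,.113,.20),-.16)
hs=cv2.cvtColor(c['pixels'],cv2.COLOR_RGB2HSV)
y=((hs[...,0]>17)&(hs[...,0]<36)&(hs[...,1]>110)).astype(np.uint8)
n,l,st,ce=cv2.connectedComponentsWithStats(y)
for i in range(1,n):
    if st[i,4]>150: print(ce[i],st[i,4],onz(c,[ce[i]],.02))
E
```

```text
now [ 0.5032 -0.1678  0.1999] psi -0.2401 j [-0.37  0.01  1.95  0.    1.18  1.44] t 7.35 w 0.08531198069134567
turn [ 0.0002 -0.001  -0.0801] shift mm [-6.99e+01 -2.72e+02 -2.00e-01]
[470.5974359  113.05384615] 390 [[ 0.51448439 -0.4095937   0.02      ]]
[257.2760541  175.24184566] 1257 [[ 0.50158651 -0.17043214  0.02      ]]
[141.28708134 237.49760766] 418 [[ 0.46146949 -0.02072329  0.02      ]]
```

```bash
python3 - <<'E'
from h import *
k=1.5625; f=lambda p:(np.array(p,float)+.5)/k-.5
print('paper tip',tri(load('t0'),f((300,334)),load('w1'),f((286,167))))
print('paper upper',tri(load('t0'),f((290,226)),load('w1'),f((225,3))))
print(proj(load('s0'),[tri(load('t0'),f((300,334)),load('w1'),f((286,167)))[0]])*k)
plan((.475,.125,.20),2.69)
E
```

```text
paper tip (array([0.54196008, 0.16230091, 0.13132414]), np.float64(0.003996523381645612))
paper upper (array([ 0.78692924,  0.28288244, -0.33375406]), np.float64(0.05522550726954549))
[[468.24150948 332.37388595]]
now [ 0.5032 -0.1678  0.1999] psi -0.2401 j [-0.37  0.01  1.95  0.    1.18  1.44] t 7.35 w 0.08531198069134567
turn [ 1.4000e-03  0.0000e+00 -2.9301e+00] shift mm [ -97.  -277.7   -0.3]
```

```bash
python3 - <<'E'
from h import *
k=1.5625; f=lambda p:(np.array(p,float)+.5)/k-.5
t,s,w=load('t0'),load('s0'),load('w1')
for a,b in [((300,334),(462,378)),((292,320),(455,385)),((412,315),(437,243)),((290,228),(352,400))]: print(a,tri(t,f(a),s,f(b)))
a=cv2.resize(s['pixels'][110:270,150:370],(880,640))[:600,:800]
b=cv2.resize(t['pixels'][110:250,170:290],(480,560))
cv2.imwrite('pics/pp.png',np.hstack([cv2.resize(s['pixels'][130:270,190:370],(450,350)),cv2.resize(t['pixels'][115:255,170:290],(300,350))])[:,:,::-1])
E
```

```text
(300, 334) (array([0.5467854 , 0.1719916 , 0.06603602]), np.float64(0.003725956466655047))
(292, 320) (array([0.56402151, 0.18678976, 0.06894224]), np.float64(0.010332995341365234))
(412, 315) (array([ 0.57258321, -0.0219007 ,  0.1504688 ]), np.float64(0.006331425589073577))
(290, 228) (array([0.70971371, 0.19486148, 0.05979715]), np.float64(0.045255764369965944))
```

View pics/pp.png

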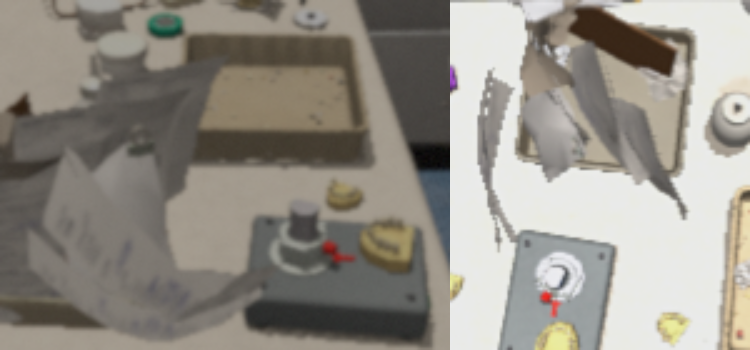

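{"api": "jog_arm", "payload": {"deltas": [0, 0, -0.14, -15, -40, 0, -0.06, 0, 0, -0.28, -30, -80, 0, -0.06, 0, 0, -0.42, -45, -120, 0, -0.06, 0, 0, -0.56, -60, -160, 0, -0.06, 0, 0, -0.7, -75, -200, 0, -0.06, 0, 0, -0.85, -85, -235, 0, -0.06, 0, 0, -1.0, -92, -260, 0, -0.06, 0, 0, -1.15, -97, -278, 0, -0.06, 0, 0, -1.3, -97, -278, 0, -0.06, 0, 0, -1.44, -97, -278, 0, -0.06]}}

```text
time: 8.35
eef_pos: [0.4732, 0.1257, 0.1965]
ee_rot: [-2.584, -1.783, 0.008]
force: [-0.1, -0.0, -1.1]
gripper_width: 0.0447
gripper_force: 0.0
```

{"api": "jog_arm", "payload": {"deltas": [0, 0, -0.14, 0, 0, 0, -0.06, 0, 0, -0.29, 0, 0, 0, -0.06, 0, 0, -0.44, 0, 0, 0, -0.06, 0, 0, -0.59, 0, 0, 0, -0.06, 0, 0, -0.74, 0, 0, 0, -0.06, 0, 0, -0.89, 0, 0, 0, -0.06, 0, 0, -1.04, 0, 0, 0, -0.06, 0, 0, -1.19, 0, 0, 0, -0.06, 0, 0, -1.34, 0, 0, 0, -0.06, 0, 0, -1.49, 0, 0, 0, -0.06]}}

```text
time: 9.35
eef_pos: [0.4733, 0.1248, 0.1965]
ee_rot: [-0.693, -3.059, 0.004]
force: [0.4, 0.3, -0.4]
gripper_width: 0.0453
gripper_force: 0.0
```

```bash
python3 - <<'E'
from h import *
plan((.514,.111,.17),2.69)
c=snap('wrist','w4'); p=proj(c,[[.514,.111,.094]])[0];print(p, proj(c,[[.514,.111,.066]]))
x,y=int(p[0]),int(p[1]);x=min(max(x,75),437);y=min(max(y,75),309)
cv2.imwrite('pics/w4b.png',cv2.resize(c['pixels'][y-75:y+75,x-75:x+75],(600,600),interpolation=3)[:,:,::-1]);print(x-75,y-75)
E
```

```text
now [0.4733 0.1248 0.1965] psi 2.696 j [ 0.21 -0.06  2.03  0.    1.18 -0.92] t 9.35 w 0.04533493615577678
turn [-0.0033 -0.0043  0.006 ] shift mm [-42.8   5.2  26.3]
[263.73637565 236.84565419] [[263.18262894 224.39131013]]
188 161
```

View pics/w4b.png

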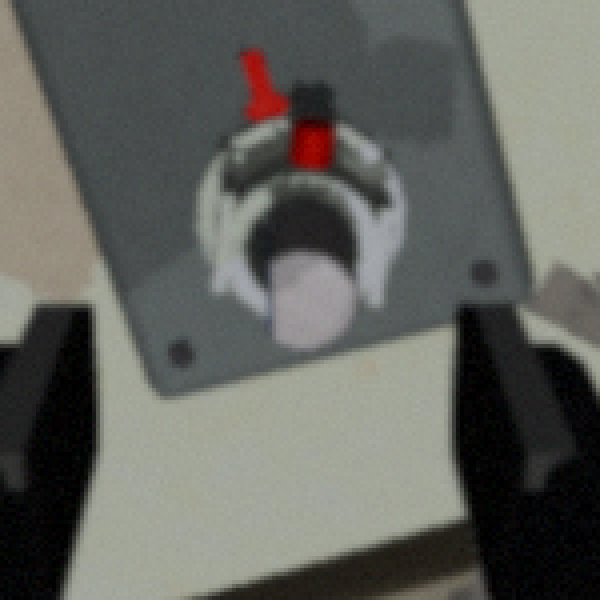

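The flat's edge shows as a vertical line at x≈273 in the crop, facing image left, so tool y is aligned with its normal. The shaft centre at (305,298) is within about 1 mm of prediction. The set-screw at (313,130) points along tool +x.

{"api": "jog_arm", "payload": {"deltas": [0, 0, 0, -22, 4, 0, -0.06, 0, 0, 0, -42, 7, 10, -0.06, 0, 0, 0, -42, 7, 50, -0.06, 0, 0, 0, -42, 7, 80, -0.06, 0, 0, 0, -42, 7, 100, -0.06, 0, 0, 0, -42, 7, 112, -0.06, 0, 0, 0, -42, 7, 120, -0.06, 0, 0, 0, -42, 7, 125, -0.06, 0, 0, 0, -42, 7, 126, -0.06, 0, 0, 0, -42, 7, 126, -0.06]}}

```text
time: 10.4
eef_pos: [0.5167, 0.1133, 0.0741]
ee_rot: [0.704, 3.06, 0.001]
force: [-0.3, 0.3, 1.2]
gripper_width: 0.0453
gripper_force: 0.0
```

{"api": "jog_arm", "payload": {"deltas": [0, 0, 0, 0, 0, 0, 0.2, 0, 0, 0, 0, 0, 0, 0.5, 0, 0, 0, 0, 0, 0, 1, 0, 0, 0, 0, 0, 0, 1, 0, 0, 0, 0, 0, 0, 1, 0, 0, 0, 0, 0, 0, 1, 0, 0, 0, 0, 0, 0, 1, 0, 0, 0, 0, 0, 0, 1, 0, 0, 0, 0, 0, 0, 1, 0, 0, 0, 0, 0, 0, 1]}}

```text
time: 11.4
eef_pos: [0.5165, 0.113, 0.0744]
ee_rot: [0.703, 3.061, -0.0]
force: [-1.9, -1.5, 5.7]
gripper_width: 0.0185
gripper_force: 58.9
```

```bash
python3 - <<'E'
from h import *
plan((.5144,.1128,.07),2.696)
s=bot.get_state();print(s['force'],s['ft_torque'],s['gripper_force'])
E
```

```text
now [0.5165 0.113  0.0744] psi 2.6899 j [ 0.17  0.14  2.06 -0.    0.94 -0.95] t 11.4 w 0.018472503115814175
turn [ 0.0002  0.0011 -0.0061] shift mm [ 1.9 -1.1  4.4]
[-1.90309801 -1.53863561  5.71868197] [-0.29932836  0.35480389  0.03416503] 58.897897247225046
```

{"api": "jog_arm", "payload": {"deltas": [0, 0, 0.13, -0.2, -0.2, 0, 1, 0, 0, 0.26, -0.4, -0.4, 0, 1, 0, 0, 0.39, -0.6, -0.7, 0, 1, 0, 0, 0.52, -0.8, -1, 0, 1, 0, 0, 0.65, -0.9, -1.3, 0, 1, 0, 0, 0.78, -1, -1.6, 0, 1, 0, 0, 0.91, -1, -1.9, 0, 1, 0, 0, 1.04, -1, -2.2, 0, 1, 0, 0, 1.17, -0.9, -2.5, 0, 1, 0, 0, 1.28, -0.9, -2.8, 0, 1]}}

```text
time: 12.4
eef_pos: [0.5126, 0.1084, 0.0743]
ee_rot: [-2.396, -2.03, 0.012]
force: [-13.0, -7.0, 18.0]
gripper_width: 0.0183
gripper_force: 61.1
```

{"api": "jog_arm", "payload": {"deltas": [0, 0, 0, 0, 0, 0, 1, 0, 0, 0, 0, 0, 0, 1, 0, 0, 0, 0, 0, 0, 1, 0, 0, 0, 0, 0, 0, 1, 0, 0, 0, 0, 0, 0, 1, 0, 0, 0, 0, 0, 0, 1, 0, 0, 0, 0, 0, 0, 1, 0, 0, 0, 0, 0, 0, 1, 0, 0, 0, 0, 0, 0, 1, 0, 0, 0, 0, 0, 0, 1]}}

```text
time: 13.4
eef_pos: [0.5125, 0.1083, 0.0743]
ee_rot: [-2.391, -2.035, 0.012]
force: [-12.2, -7.5, 16.2]
gripper_width: 0.018
gripper_force: 60.8
```

```bash
python3 - <<'E'
from h import *
plan((.514,.111,.07),1.41)
s=bot.get_state();print(s['force'],s['ft_torque'],s['gripper_force'])
E
```

```text
now [0.5125 0.1083 0.0743] psi 1.4106 j [ 0.16  0.14  2.07 -0.    0.94  0.32] t 13.4 w 0.017990014173811835
turn [-0.0061  0.0046  0.0005] shift mm [2.9 1.1 4.3]
[-12.23566073  -7.50620849  16.19145583] [-1.21032403  1.94297849  0.08215646] 60.80751916451845
```

{"api": "jog_arm", "payload": {"deltas": [0, 0, 0, 0, 0, 0, -0.06, 0, 0, 0, 0, 0, 0, -0.06, 0, 0, 0, 0, 0, 0, -0.06, 0, 0, 0, 0, 0, 0, -0.06, 0, 0, 0, 0, 0, -10, -0.06, 0, 0, 0, 0, 0, -30, -0.06, 0, 0, 0, 0, 0, -60, -0.06, 0, 0, 0, 0, 0, -90, -0.06, 0, 0, 0, 0, 0, -120, -0.06, 0, 0, 0, 0, 0, -120, -0.06]}}

```text
time: 14.4
eef_pos: [0.5194, 0.111, 0.1995]
ee_rot: [2.389, 2.032, 0.014]
force: [1.0, 0.4, 0.8]
gripper_width: 0.0453
gripper_force: 0.0
```

{"api": "jog_arm", "payload": {"deltas": [0, 0, -0.14, 10, -42, 0, -0.06, 0, 0, -0.28, 10, -42, 0, -0.06, 0, 0, -0.42, 10, -42, 0, -0.06, 0, 0, -0.56, 10, -42, 0, -0.06, 0, 0, -0.7, 10, -42, 0, -0.06, 0, 0, -0.84, 10, -42, 0, -0.06, 0, 0, -0.98, 10, -42, 0, -0.06, 0, 0, -1.12, 10, -42, 0, -0.06, 0, 0, -1.24, 10, -42, 0, -0.06, 0, 0, -1.24, 10, -42, 0, -0.06]}}

```text
time: 15.4
eef_pos: [0.4755, 0.1269, 0.193]
ee_rot: [-0.764, -3.047, 0.0]
force: [0.4, -0.5, -0.6]
gripper_width: 0.045
gripper_force: 0.0
```

```bash
python3 - <<'E'
from h import *
plan((.5135,.111,.045),2.66)
c=snap('wrist','w5'); p=proj(c,[[.5135,.111,.094]])[0];print(p, proj(c,[[.5135,.111,.066]]))
x,y=int(p[0]),int(p[1]);x=min(max(x,75),437);y=min(max(y,75),309)
cv2.imwrite('pics/w5b.png',cv2.resize(c['pixels'][y-75:y+75,x-75:x+75],(600,600),interpolation=3)[:,:,::-1]);print(x-75,y-75)
E
```

```text
now [0.4755 0.1269 0.193 ] psi 2.6502 j [ 0.21 -0.06  2.03  0.    1.17 -0.87] t 15.4 w 0.04503897887293826
turn [-0.0004 -0.0005 -0.0098] shift mm [-41.1   4.  148. ]
[262.05853262 236.29817124] [[261.56463776 223.62637701]]
187 161
```

View pics/w5b.png

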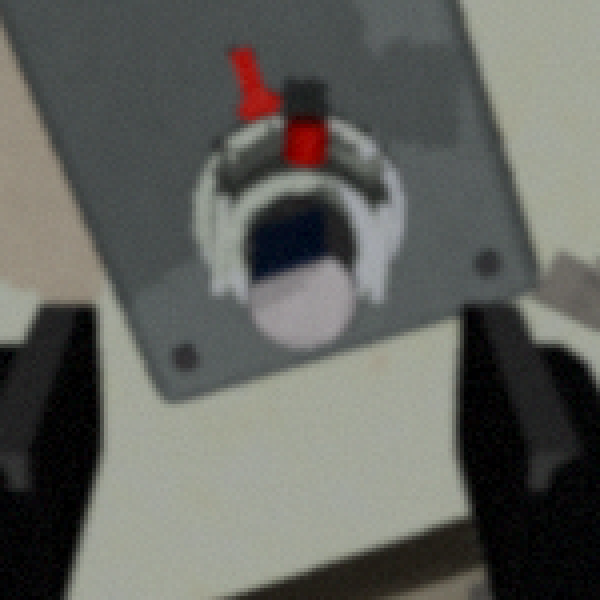

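The flat (dark blue, 252–335 × 205–285) now faces the arrow; its edge slope of 0.325 rad matches the expected 0.33. The collar is centred at about (300,252) with its screw pointing straight up, so the cheeks are square to the tool.

{"api": "jog_arm", "payload": {"deltas": [0, 0, 0.01, -20, 2, 0, -0.38, 0, 0, 0.01, -39, 4, 0, -0.38, 0, 0, 0.01, -39, 4, 40, -0.38, 0, 0, 0.01, -39, 4, 75, -0.38, 0, 0, 0.01, -39, 4, 100, -0.38, 0, 0, 0.01, -39, 4, 118, -0.38, 0, 0, 0.01, -39, 4, 130, -0.38, 0, 0, 0.01, -39, 4, 138, -0.38, 0, 0, 0.01, -39, 4, 143, -0.38, 0, 0, 0.01, -39, 4, 143, -0.38]}}

```text
time: 16.45
eef_pos: [0.5121, 0.112, 0.0502]
ee_rot: [-0.781, -3.043, 0.0]
force: [0.2, -0.0, 0.1]
gripper_width: 0.0585
gripper_force: 0.0
```

```bash
python3 - <<'E'
from h import *
plan((.512,.1123,.041),2.64)
print(bot.get_state()['force'])
E
```

```text
now [0.5121 0.112  0.0502] psi 2.6393 j [ 0.17  0.17  2.09 -0.    0.89 -0.9 ] t 16.45 w 0.05847307135854368
turn [-0.0001 -0.0001 -0.0007] shift mm [0.2 0.2 9.2]
[ 0.21037089 -0.02581875  0.05655176]
```

{"api": "jog_arm", "payload": {"deltas": [0, 0, 0, 0, 0, 4, -0.38, 0, 0, 0, 0, 0, 8, -0.38, 0, 0, 0, 0, 0, 8, -0.1, 0, 0, 0, 0, 0, 8, 0.2, 0, 0, 0, 0, 0, 8, 1, 0, 0, 0, 0, 0, 8, 1, 0, 0, 0, 0, 0, 8, 1, 0, 0, 0, 0, 0, 8, 1, 0, 0, 0, 0, 0, 8, 1, 0, 0, 0, 0, 0, 8, 1]}}

```text
time: 17.45
eef_pos: [0.5124, 0.112, 0.0426]
ee_rot: [0.78, 3.043, 0.0]
force: [-1.1, -0.2, 4.7]
gripper_width: 0.0408
gripper_force: 60.6
```

{"api": "jog_arm", "payload": {"deltas": [0, 0, -0.05, 0, 0, 0, 1, 0, 0, -0.1, 0, 0, -1, 1, 0, 0, -0.15, 0, 0, -1, 1, 0, 0, -0.2, 0, 0, -1, 1, 0, 0, -0.25, 0, 0, -1, 1, 0, 0, -0.3, 0, 0, -1, 1, 0, 0, -0.34, 0, 0, -1, 1, 0, 0, -0.34, 0, 0, -1, 1, 0, 0, -0.34, 0, 0, -1, 1, 0, 0, -0.34, 0, 0, -1, 1]}}

```text
time: 18.45
eef_pos: [0.5115, 0.1119, 0.0428]
ee_rot: [-0.255, -3.13, 0.0]
force: [0.0, -0.4, -1.4]
gripper_width: 0.0408
gripper_force: 60.2
```

```bash
python3 - <<'E'
from h import *
plan((.512,.1123,.0636),2.981)
s=bot.get_state();print(s['force'],s['ft_torque'])
c=snap('wrist','w6');cv2.imwrite('pics/w6b.png',cv2.resize(c['pixels'][184:384,156:356],(600,600),interpolation=3)[:,:,::-1])
E
```

```text
now [0.5115 0.1119 0.0428] psi 2.9791 j [ 0.17  0.18  2.09  0.    0.87 -1.24] t 18.45 w 0.040818662071187214
turn [-0.0003 -0.001  -0.0019] shift mm [ -0.4   0.5 -20.8]
[ 0.03377571 -0.4170973  -1.39921488] [-0.02107589  0.03358129  0.05945621]
```

View pics/w6b.png

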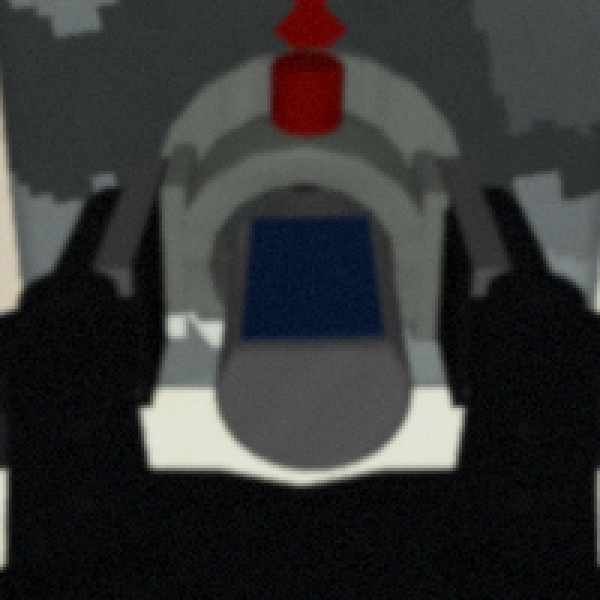

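The screw (307), the arrow (309) and the flat's middle (313) line up, and the shaft is about 0.7 mm to the right within the bore. I'll lift with a small correction.

{"api": "jog_arm", "payload": {"deltas": [0, 0, 0, 0, 0.6, -1, 1, 0, 0, 0, 0, 0.6, -3, 1, 0, 0, 0, 0, 0.6, -6, 1, 0, 0, 0, 0, 0.6, -9, 1, 0, 0, 0, 0, 0.6, -12, 1, 0, 0, 0, 0, 0.6, -15, 1, 0, 0, 0, 0, 0.6, -18, 1, 0, 0, 0, 0, 0.6, -19.5, 1, 0, 0, 0, 0, 0.6, -19.5, 1, 0, 0, 0, 0, 0.6, -19.5, 1]}}

```text
time: 19.5
eef_pos: [0.5121, 0.1125, 0.0628]
ee_rot: [-0.254, -3.131, 0.0]
force: [0.6, 0.4, -1.6]
gripper_width: 0.0412
gripper_force: 60.2
```

```bash
python3 - <<'E'
from h import *
plan((.512,.1123,.0628),2.981)
s=bot.get_state();print(s['force'],s['ft_torque'],s['gripper_force'])
c=snap('wrist','w7');d=snap('side','s7')
a=cv2.resize(c['pixels'][234:384,181:331],(400,400),interpolation=3);b=cv2.resize(d['pixels'][180:280,260:360],(400,400),interpolation=3)
cv2.imwrite('pics/w7b.png',np.hstack([a,b])[:,:,::-1])
E
```

```text
now [0.5121 0.1125 0.0628] psi 2.9798 j [ 0.17  0.15  2.08 -0.    0.91 -1.24] t 19.5 w 0.041233987292250085
turn [-0.     -0.     -0.0012] shift mm [ 0.1 -0.2 -0. ]
[ 0.64724502  0.39214168 -1.60107191] [-0.01923733  0.00111812  0.00090323] 60.17475128173828
```

View pics/w7b.png

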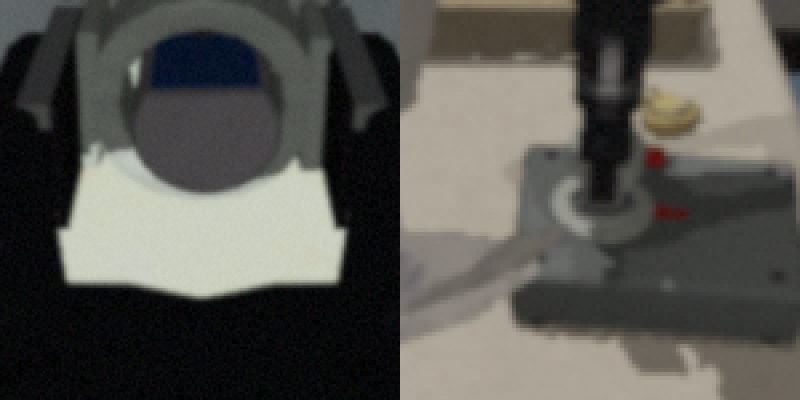

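The collar is raised about 20 mm, level and free of the shaft, with the flat's upper part inside the bore (205,60). In the side view the screw sits above the arrow. Handing in.

```bash
python3 -c "
from rig import bot
print(bot.job_done())"
```

```text
the job is handed in; nothing more can be done
None
```

I handed the job in at about 19.6 s of the 61 s allowed; the hand-in call gave no verdict. The yellow cast is in the beige tray, the shaft's flat faces the red pointer, and the gripper still holds the collar 20 mm up with its screw in front of the flat.

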